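Open the ultrasonic cleaner and load the brass handle

TASK

Lift the lid off the ultrasonic cleaner and lay it gently flat, knob up, on the bare part of the wooden board, so that it lies wholly on the board. Then take the brass ring handle from the board and lower it into the cleaner's tank, standing upright on its foot on the tank floor next to the door knob already in there; do not drop it. Leave all the other things where they are, and the lid on the board.

Things in the scene. Friction and masses are not known exactly. Their poses are not given: they have to be found in the camera images.
- cleaner: Ultrasonic cleaner, fixed, left or right of the robot: stainless steel box 206 (x) x 166 (y) x 130 mm high, black control panel on its -x face. Tank in its top 170 (x) x 130 (y) mm, 75 mm deep, walls 18 mm thick, rim 130 mm above the bench. Origin: centre of its underside, on the bench; z up.
- tank_floor (a point): Centre of the tank's inner floor, 55 mm above the bench, axes as the cleaner's.
- lid: Loose lid of the cleaner, ~350 g: steel plate 186 (x) x 146 (y) x 5 mm; under it a step 160 x 120 x 8 mm hangs in the tank mouth, 5 mm play; black round knob on top, centred. Origin: centre of the step's underside; z up. Above it: plate 8-13 mm, neck (16 mm dia) to 23, knob (32 mm dia) 23-45. Closed, the origin is 122 mm above the bench; on the board it rests on the step.
- board: Flat wooden work board, fixed, 280 x 280 x 20 mm. Origin: centre of its underside, on the bench; x and y along its edges; its top is 20 mm up. The handle and the jar stand along its +y edge (the board may be turned any way); the rest is bare.
- handle: Brass pull handle, ~250 g: foot 50 (x) x 30 (y) x 12 mm, short neck, on it an upright ring of 12 mm round bar, 56 mm outside diameter, in the x-z plane; 74 mm high in all. Origin: centre of the foot's underside; z up. Ring centre 46 mm up; its top, 62 to 74 mm up, can be pinched across its 12 mm thickness (along y). Stands on the board at the start, turned any way.
- jar: Bystander: small glass jar with steel cap, 42 mm diameter, 55 mm high, standing on the board. Origin: centre of its underside.
- doorknob: Bystander: brass door knob, 38 mm diameter, 43 mm high, standing on the tank's floor in the -x half, hidden under the lid at the start. Origin: centre of its underside.
- bottle: Bystander: white plastic bottle, 58 mm diameter, 190 mm high, standing between the cleaner and the board. Origin: centre of its underside.
- pot: Bystander: round aluminium pot with its own lid and small knob (it is not the cleaner), 102 mm diameter, 113 mm high. Origin: centre of its underside.
- mug: Bystander: white mug, 72 mm diameter, 85 mm high, handle at its +y. Origin: centre of its underside.
- hammer: Bystander: hammer lying on the bench along its own x, head at +x. Origin: near its middle, on the bench.
- screwdriver: Bystander: screwdriver lying on the bench along its own x, tip at +x. Origin: near its middle, on the bench.
- lid_corner0 (a point): +x +y corner of the lid's plate, on its underside.
- lid_corner1 (a point): -x +y corner of the lid's plate, on its underside.
- lid_corner2 (a point): -x -y corner of the lid's plate, on its underside.
- lid_corner3 (a point): +x -y corner of the lid's plate, on its underside.

How it is judged (in metres and radians):
On the way, in this order (a step that is already met when the one before it is completed fails the run):
1. the lid lies flat on the board, knob up, wholly on it, let go (x of lid_corner0 in the frame of board between -0.148 and 0.148 m and y of lid_corner0 in the frame of board between -0.148 and 0.148 m and x of lid_corner1 in the frame of board between -0.148 and 0.148 m and y of lid_corner1 in the frame of board between -0.148 and 0.148 m and x of lid_corner2 in the frame of board between -0.148 and 0.148 m and y of lid_corner2 in the frame of board between -0.148 and 0.148 m and x of lid_corner3 in the frame of board between -0.148 and 0.148 m and y of lid_corner3 in the frame of board between -0.148 and 0.148 m and z of lid in the frame of board between 0.015 and 0.025 m and angle between lid's own z axis and vertical below 0.06 rad and linear speed of lid below 0.03 m/s and contact force between the fingers and lid below 0.1 N), for 0.2 s.
2. the brass handle stands in the tank, let go (x of handle in the frame of tank_floor between -0.08 and 0.08 m and y of handle in the frame of tank_floor between -0.06 and 0.06 m and z of handle in the frame of tank_floor below 0.006 m and angle between handle's own z axis and vertical below 0.15 rad and contact force between the fingers and handle below 0.1 N), for 0.2 s.
At the end, for the whole second after the job is handed in: Lid at rest flat on the board (tilt under 0.06 rad, within 5 mm of its top), knob up, no corner over 8 mm beyond its edges; brass handle at rest on the tank floor (origin in its middle 160 x 120 mm, within 6 mm of the floor), upright within 0.15 rad (x of lid_corner0 in the frame of board between -0.148 and 0.148 m and y of lid_corner0 in the frame of board between -0.148 and 0.148 m and x of lid_corner1 in the frame of board between -0.148 and 0.148 m and y of lid_corner1 in the frame of board between -0.148 and 0.148 m and x of lid_corner2 in the frame of board between -0.148 and 0.148 m and y of lid_corner2 in the frame of board between -0.148 and 0.148 m and x of lid_corner3 in the frame of board between -0.148 and 0.148 m and y of lid_corner3 in the frame of board between -0.148 and 0.148 m and z of lid in the frame of board between 0.015 and 0.025 m and angle between lid's own z axis and vertical below 0.06 rad and linear speed of each of lid, handle below 0.03 m/s and x of handle in the frame of tank_floor between -0.08 and 0.08 m and y of handle in the frame of tank_floor between -0.06 and 0.06 m and z of handle in the frame of tank_floor between -0.006 and 0.006 m and angle between handle's own z axis and vertical below 0.15 rad); the robot touches nothing.
It fails at once if a bystander (jar, door knob, bottle, pot, mug, hammer, screwdriver) is shoved more than 30 mm (distance of any of jar, doorknob, bottle, pot, mug, hammer, screwdriver from where it was at the start of the episode above 0.03 m).
It fails at once if a standing bystander (jar, door knob, bottle, pot, mug) is tipped over (angle between any of jar, doorknob, bottle, pot, mug's own z axis and vertical above 0.5 rad).
It fails at once if the lid is dropped or slammed down (faster than 0.6 m/s within 30 mm of the board's surface level or lower) (z of lid in the frame of board below 0.05 m and linear speed of lid above 0.6 m/s).
It fails at once if the brass handle is dropped into the tank (faster than 0.6 m/s inside it) (x of handle in the frame of tank_floor between -0.08 and 0.08 m and y of handle in the frame of tank_floor between -0.06 and 0.06 m and z of handle in the frame of tank_floor below 0.05 m and linear speed of handle above 0.6 m/s).
It also fails if it takes over 69 s, if anything falls off the work surface, if the arm or the gripper's body presses on something with over 40 N, if the wrist force passes 120 N, or if a joint passes its speed limit or range.

ROBOT

A 6-joint arm with a two-finger parallel gripper is mounted at the origin on the work surface. World frame = base frame: x ahead of the robot, y to its left, z up, the work surface at z = 0. Lengths are in mm, angles in rad, forces in N, time in s.
With the tool pointing down it reaches from about 350 to 975 mm from the base axis. Payload 7.1 kg.
Tool frame: the origin (TCP) lies between the finger pads; the fingertips stand 17 mm ahead of it and the grasp point (between the pads) lies 2 mm behind it; z points along the fingers, y is the line along which they close (so a half turn about z gives the same grasp; the last joint's range is limited). The gripper opens to 88 mm and grips with 3 to 60 N. Pads are 20 mm wide; open, the fingers measure 115 mm over their backs; the gripper's body (75 mm by 178 mm) begins 61 mm behind the grasp point.
Start: joints at [1.1, 0.423, 1.63, -0, 1.089, -0.019], TCP at [272.833, 562.287, 206.875] pointing down, gripper open.
Joint ranges: [-3, 3], [-0.9, 2.11], [0.09, 2.58], [-1.31, 4.45], [0.11, 2.69], [-2.54, 2.54]. Speed limits (rad/s): [2.39, 2.39, 3.01, 3.14, 3.14, 3.14].

INTERFACE

Orientations are given as a rotation vector (axis times angle).
In Python, from workcell import ctrl gives the robot as it stands.
- The arm moves only by the shell command python3 jog.py 'ROWS' [OPENING]. ROWS is a JSON list that holds a single list of rows (three levels of brackets), with 1 to 5 rows, each of 6 numbers: dx, dy, dz in mm, then a rotation vector rx, ry, rz in rad; each row shifts and turns the commanded pose from where the row before left it, along the tool's axes as they then stand; what a row does not reach is not made up. A row lasts 1/12 s, in which the tool goes at most 41.7 mm and 0.125 rad, less where a joint would pass 70% of its speed; a pose out of reach is approached as far as the arm can. OPENING is the finger opening in mm, set as the command begins (- or left out keeps the last). The fingers move at their own pace and stop on an object; the grip force is fixed at half the most. Time passes only in rows, so rows that do not move let the fingers close. It prints the time, the measured TCP pose, the force, the opening and the grip force at its end. Input that does not fit is refused with a message, and nothing moves.
- ctrl.get_obs(): the state, without advancing time (a new reading comes with each control period).
- ctrl.get_image(name): name is "scene" or "top" or "wrist"; returns a dict with "img" (420x560x3 uint8, red, green, blue), "fx", "fy", "cx", "cy" (pixels), "k1" (the pictures are not rectified: a ray, as slopes to the right and down, at radius r is drawn at 1 + k1 r^2 times it, then the intrinsics apply), "R" (3x3) and "t" (3): a world point X has camera coordinates R X + t. Camera axes: x right, y down, z forward; pixel columns grow to the right and rows downward; lengths in mm; the calibration is good to about 2 mm. A picture is of the moment at which its call begins. There is no depth.
- ctrl.close_job(): hands the job in; it is judged then, once.
The state is a dict: "t": time; "qpos": joint angles; "qvel": joint speeds; "joint_torque": joint torques, N m; "ee_pos": TCP position; "orientation": TCP orientation; "ft_force": force on the tool from outside, world axes, zero at the start; "moment": the same for the moment, N m; "width": finger opening in mm; "grasp_force": force on a finger pad.
Only numpy, scipy, OpenCV 4.12 (cv2) and the standard library are available. Lean on these libraries where they do the work, as an engineer would, in place of code of your own. Each camera call takes 0.05 s, during which the arm holds its last target. There are 200 camera calls.

## Working session

There is one attempt and no reset: what is moved stays moved. The work goes in short steps, Python scripts to look and compute and a shell command to move; the robot and the scene stay as the last step left them, time stands still between calls to the robot, and variables do not carry over. Pictures are saved under pics/ and viewed, at most 10 in all, crops included, and the job is handed in when it is done.

```bash
ls; mkdir -p pics
python3 - <<'E'
from workcell import ctrl
import cv2,numpy as np
for n in ["top","scene"]:
    d=ctrl.get_image(n); cv2.imwrite(f"pics/{n}0.png",d["img"][:,:,::-1])
    print(n,d["fx"],d["cx"],d["cy"],d["k1"],np.round(d["R"],3).tolist(),np.round(d["t"],1))
o=ctrl.get_obs();print(o["t"],o["ee_pos"],o["orientation"])
E
```

```text
jog.py
pics
workcell.py
top 443.33919268441656 283.0346290802694 206.28221897870665 -0.060767965737955704 [[-0.02, -1.0, 0.005], [-0.991, 0.019, -0.13], [0.13, -0.008, -0.991]] [  13.3  568.  1681.7]
scene 412.7957259533056 274.6828828106964 212.70600533210603 -0.09738162518986353 [[-0.732, 0.681, 0.008], [0.44, 0.482, -0.758], [-0.52, -0.551, -0.652]] [ 417.5 -193.8 1600.9]
0.1 [272.62538414 561.84053968 206.19023421] [-7.03573753e-01 -3.06149202e+00  2.10637164e-03]
```

View pics/top0.png

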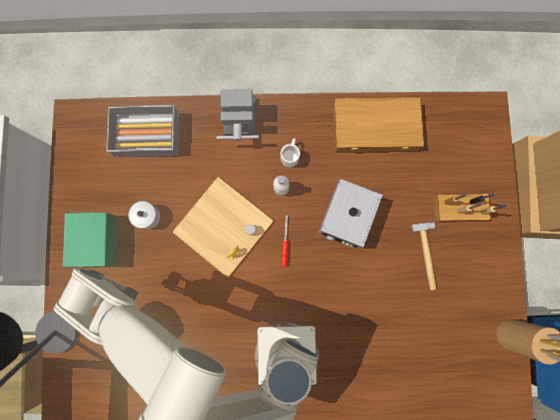

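View pics/scene0.png

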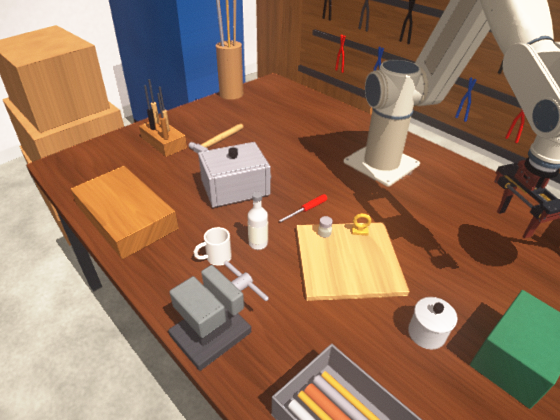

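Top view: the lid knob is at (353,212), and the board has corners (218,178), (273,222), (228,275) and (174,230). The handle is at (234,252) and the jar at (251,230), along the board's lower-right edge. The bottle (282,185) and screwdriver (286,240) lie between the board and the cleaner.

```bash
cat > h.py <<'E'
from workcell import ctrl
import cv2,numpy as np
from scipy.spatial.transform import Rotation as Rot
def undist(d,px):
    K=np.array([[d["fx"],0,d["cx"]],[0,d["fy"],d["cy"]],[0,0,1.]])
    return cv2.undistortPoints(np.array(px,float).reshape(-1,1,2),K,np.array([d["k1"],0,0,0.])).reshape(-1,2)
def rays(d,px):
    R=np.array(d["R"]);t=np.array(d["t"]);u=undist(d,px)
    return -R.T@t,np.c_[u,np.ones(len(u))]@R
def plane(d,px,z):
    c,v=rays(d,px); return c+v*((z-c[2])/v[:,2])[:,None]
def tri(ds,pxs):
    A=np.zeros((3,3));b=np.zeros(3)
    for d,p in zip(ds,pxs):
        c,v=rays(d,[p]);v=v[0]/np.linalg.norm(v[0]);P=np.eye(3)-np.outer(v,v);A+=P;b+=P@c
    return np.linalg.solve(A,b)
def blobs(d,lo,hi,box,amin=8):
    x0,y0,x1,y1=box
    hsv=cv2.cvtColor(d["img"],cv2.COLOR_RGB2HSV)
    m=np.zeros(hsv.shape[:2],np.uint8);m[y0:y1,x0:x1]=cv2.inRange(hsv,lo,hi)[y0:y1,x0:x1]
    cs,_=cv2.findContours(m,cv2.RETR_EXTERNAL,cv2.CHAIN_APPROX_NONE)
    return sorted([c for c in cs if cv2.contourArea(c)>=amin],key=cv2.contourArea,reverse=True)
def cen(c):
    M=cv2.moments(c);return [M["m10"]/M["m00"],M["m01"]/M["m00"]]
def tool_delta(target,o=None):
    "world target TCP -> move in tool axes"
    o=o or ctrl.get_obs()
    return Rot.from_rotvec(o["orientation"]).as_matrix().T@(np.array(target)-o["ee_pos"])
E
python3 - <<'E'
from h import *
T=ctrl.get_image("top");S=ctrl.get_image("scene")
kT=blobs(T,(0,0,0),(180,255,60),(338,195,368,228));kS=blobs(S,(0,0,0),(180,255,60),(222,144,244,162))
print("knob",[(cen(c),cv2.contourArea(c)) for c in kT],[(cen(c),cv2.contourArea(c)) for c in kS])
print(tri([T,S],[cen(kT[0]),cen(kS[0])]), plane(T,[cen(kT[0])],157),plane(S,[cen(kS[0])],157))
b=blobs(T,(12,60,140),(30,200,255),(165,170,282,282),500)[0]
q=cv2.boxPoints(cv2.minAreaRect(b));print("board",q,plane(T,q,20).round(1), plane(T,q,20).mean(0))
y=blobs(T,(18,170,80),(32,255,255),(215,235,250,270),5);print("handle",[(cen(c),cv2.minAreaRect(c)) for c in y])
y=blobs(S,(18,170,80),(32,255,255),(345,205,380,240),5);print("handleS",[(cen(c),cv2.minAreaRect(c)) for c in y])
for n,d,bx in(("t",T,(165,165,395,285)),("s",S,(180,130,420,310))):
    x0,y0,x1,y1=bx
    cv2.imwrite(f"pics/{n}c.png",cv2.resize(d["img"][y0:y1,x0:x1,::-1],None,fx=3.3,fy=3.3,interpolation=cv2.INTER_CUBIC))
E
```

```text
knob [([352.89071038251365, 211.21857923497265], 30.5)] [([232.52713178294573, 154.1782945736434], 21.5)]
[ 530.45068673 -249.88993594  149.24266416] [[ 529.57440514 -248.62271346  157.        ]] [[ 537.65028963 -240.04274193  157.        ]]
board [[164.99997 169.99997]
 [280.99997 169.99997]
 [280.99997 280.99997]
 [164.99997 280.99997]] [[724.9 467.6  20. ]
 [715.5   7.   20. ]
 [281.5  15.5  20. ]
 [289.4 461.9  20. ]] [502.81634091 237.99932689  20.        ]
handle []
handleS [([360.86348408710217, 223.09045226130652], ((360.85296630859375, 224.5882568359375), (16.492422103881836, 20.130456924438477), 14.03624439239502))]
```

View pics/tc.png

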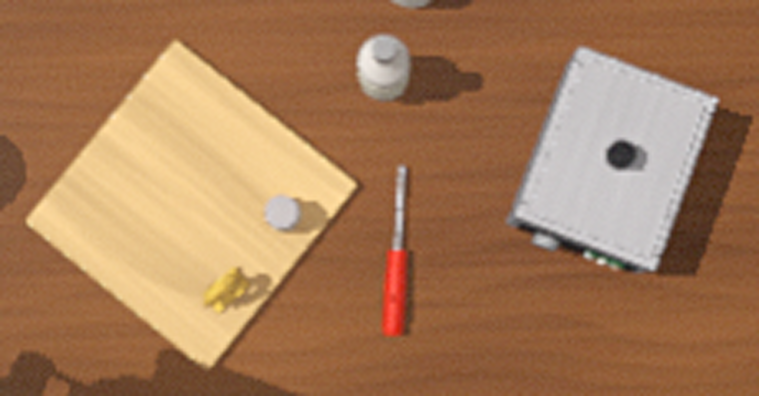

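The crop shows the cleaner yawed about -22°, with its panel facing the robot. Jar and handle stand along the board's lower-right edge. I'll measure board, lid and bottle more closely and move towards the lid.

```bash
cat >> h.py <<'E'
def quad(d,lo,hi,box,z):
    x0,y0,x1,y1=box
    c=blobs(d,lo,hi,box,500)[0]; q=cv2.boxPoints(cv2.minAreaRect(cv2.convexHull(c)))
    P=plane(d,q,z); e=[P[(i+1)%4]-P[i] for i in range(4)]
    return q,P,[(np.linalg.norm(v[:2]).round(1),np.degrees(np.arctan2(v[1],v[0])).round(1)) for v in e]
E
python3 - <<'E'
from h import *
T=ctrl.get_image("top");S=ctrl.get_image("scene")
q,P,e=quad(T,(10,60,170),(35,200,255),(165,165,282,285),20);print("board",P.round(1),P.mean(0).round(1),e)
q,P,e=quad(T,(0,0,150),(180,45,255),(312,172,392,252),133);print("lid",P.round(1),P.mean(0).round(1),e)
hsv=cv2.cvtColor(T["img"],cv2.COLOR_RGB2HSV)
for r in range(243,264): print(r," ".join("%3d,%3d"%tuple(hsv[r,c,1:]) for c in range(224,248)))
E
```

```text
board [[477.5 440.9  20. ]
 [700.3 261.2  20. ]
 [515.9  41.5  20. ]
 [299.  221.8  20. ]] [498.2 241.3  20. ] [(np.float64(286.2), np.float64(-38.9)), (np.float64(286.8), np.float64(-130.0)), (np.float64(282.1), np.float64(140.3)), (np.float64(282.6), np.float64(50.8))]
lid [[ 465.7 -129.2  133. ]
 [ 656.7 -208.8  133. ]
 [ 592.3 -365.4  133. ]
 [ 402.8 -283.4  133. ]] [ 529.4 -246.7  133. ] [(np.float64(206.9), np.float64(-22.6)), (np.float64(169.2), np.float64(-112.4)), (np.float64(206.4), np.float64(156.6)), (np.float64(166.5), np.float64(67.8))]
243 102,235 101,238 103,241 101,241 101,240 102,238 102,239  99,239 102,239 100,239 104,238 101,239 101,239  96,241 102,241  97,244 100,245 101,243 103,240 104,236 105,236 105,236 102,237 101,242
244 104,232 106,233 102,237 104,238 103,240 103,240 100,238 105,237 101,237  98,238 100,239  99,239 103,239 101,240 100,239 101,240 100,242 102,245  99,245 101,240 102,237 105,236 102,237 104,237
245 108,230 100,232 104,232  99,236 102,238 102,240 102,237 101,237 106,235 100,238 104,237 109,237 108,234 106,227 102,232 102,240  99,240  98,241 101
[... 2872 characters left out ...]
 100,237 102,237 103,235 106,235 102,237 100,240 107,235 117,198 143,125 154,116 165,127 153,143 146,159 155,156
261 102,242 100,242  98,244  98,244  99,240 102,238 100,237 101,237 102,238 100,237 103,236 101,235 104,236 102,236 100,240 107,234 118,203 147,128 150,107 150,134 149,159 149,157 151,155 155,155
262 100,245 100,243 106,241  97,244  98,244 100,242 103,239 101,237 105,238 104,236 102,237 102,236 103,238  99,239 102,236 111,206 138,133 147,111 150,119 153,145 144,159 151,157 152,158 156,157
263  99,245  99,245 101,243  99,243 103,242  98,245 103,242  99,239 102,236 101,238 100,238 101,239 105,239 107,237 110,216 122,146 160,113 159,120 153,147 157,164 153,163 148,162 156,157 159,159
```

```bash
python3 jog.py '[[[0,0,-6,0,0,0.124],[0,0,-6,0,0,0.124],[0,0,-6,0,0,0.124],[0,0,-6,0,0,0.124],[0,0,-6,0,0,0.124]]]' 60
python3 jog.py '[[[0,0,0,0,0,0.124],[0,0,0,0,0,0.124],[0,0,0,0,0,0.124],[0,0,0,0,0,0.124],[0,0,0,0,0,0]]]'
python3 -c "
from h import *
print(tool_delta([529.5,-248,240]).round(1),Rot.from_rotvec(ctrl.get_obs()['orientation']).as_matrix().round(3).tolist())"
```

```text
t: 0.72
ee_pos: [272.8, 562.2, 237.0]
orientation: [-1.612, -2.696, 0.0]
ft_force: [0.3, -0.8, 1.0]
width: 60.8
grasp_force: 0.0
t: 1.13
ee_pos: [272.8, 562.2, 236.9]
orientation: [2.223, 2.22, -0.0]
ft_force: [0.2, -0.7, -0.1]
width: 59.9
grasp_force: 0.0
[-809.9  257.8   -3.1] [[0.001, 1.0, -0.0], [1.0, -0.001, -0.0], [-0.0, -0.0, -1.0]]
```

```bash
for i in 1 ; do python3 jog.py '[[[-39,12.4,0,0,0,0],[-39,12.4,0,0,0,0],[-39,12.4,0,0,0,0],[-39,12.4,0,0,0,0],[-39,12.4,0,0,0,0]]]' | sed -n 2,3p; done
python3 jog.py '[[[-39,12.4,0,0,0,0],[-39,12.4,0,0,0,0],[-39,12.4,0,0,0,0],[-39,12.4,0,0,0,0],[-39,12.4,0,0,0,0]]]'| sed -n 2,3p
python3 jog.py '[[[-39,12.4,0,0,0,0],[-39,12.4,0,0,0,0],[-39,12.4,0,0,0,0],[-39,12.4,0,0,0,0],[-39,12.4,0,0,0,0]]]'| sed -n 2,3p
python3 jog.py '[[[-39,12.4,0,0,0,0],[-39,12.4,0,0,0,0],[-39,12.4,0,0,0,0],[-39,12.4,0,0,0,0],[-39,12.4,0,0,0,0]]]'| sed -n 2,3p
python3 jog.py '[[[-15,5,0,0,0,0],[-15,5,0,0,0,0],[0,0,0,0,0,0],[0,0,0,0,0,0]]]'
python3 - <<'E'
from h import *
d=ctrl.get_image("wrist");cv2.imwrite("pics/w1.png",d["img"][:,:,::-1])
E
```

```text
ee_pos: [335.5, 365.7, 236.9]
orientation: [2.212, 2.23, 0.0]
ee_pos: [398.2, 170.8, 237.2]
orientation: [2.212, 2.23, 0.001]
ee_pos: [460.8, -24.3, 237.2]
orientation: [2.213, 2.229, 0.001]
ee_pos: [523.3, -219.2, 237.0]
orientation: [2.214, 2.229, 0.0]
t: 3.13
ee_pos: [532.9, -246.5, 236.5]
orientation: [-2.216, -2.225, 0.0]
ft_force: [-0.5, -0.2, 0.0]
width: 60.0
grasp_force: 0.0
```

View pics/w1.png

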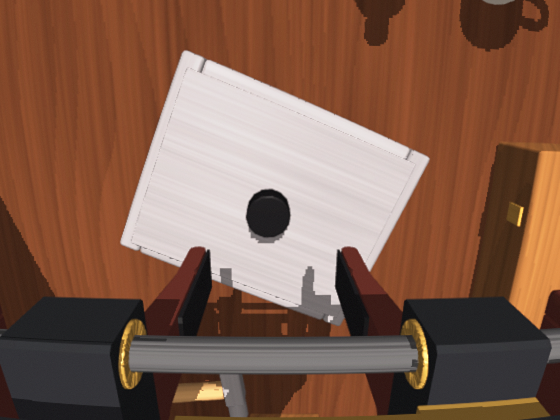

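The wrist view shows the knob top at about (268,213) between the open fingers, and the lid on the cleaner.

Run:
```python
from h import *
d=ctrl.get_image("wrist");T=ctrl.get_image("top")
k=blobs(d,(0,0,0),(180,255,60),(235,180,300,245))[0]
(c,r)=cv2.minEnclosingCircle(k);print(c,r,cen(k),plane(d,[c],165),plane(d,[cen(k)],160))
print((-np.array(d["R"]).T@d["t"]).round(0))
q=np.array([[190,70],[412,160],[337,321],[133,246]]);p=plane(d,q,135);print(p.round(0),p.mean(0))
e=p[1]-p[0];print(np.degrees(np.arctan2(e[1],e[0])))
print(tool_delta([530,-248,157]).round(1))
```

```text
(268.5, 214.0) 23.64856719970703 [268.1100437613406, 214.1382217952823] [[ 529.77946398 -245.62426511  165.        ]] [[ 529.4363215  -247.30783765  160.        ]]
[ 533. -167.  415.]
[[ 473. -147.  135.]
 [ 639. -211.  135.]
 [ 589. -353.  135.]
 [ 418. -283.  135.]] [ 529.82856464 -248.58928872  135.        ]
-21.08656289141404
[-2.7 -2.9 79.9]
```

```bash
python3 jog.py '[[[-1,-3,20,0,0,0],[0,0,20,0,0,0],[0,0,20,0,0,0],[0,0,12,0,0,0],[0,0,7,0,0,0]]]'
python3 jog.py '[[[0,0,0,0,0,0],[0,0,0,0,0,0],[0,0,0,0,0,0],[0,0,0,0,0,0],[0,0,0,0,0,0]]]' 10
python3 jog.py '[[[0,0,0,0,0,0],[0,0,0,0,0,0],[0,0,0,0,0,0]]]'
```

```text
t: 3.7
ee_pos: [529.4, -246.5, 156.5]
orientation: [-2.215, -2.225, 0.001]
ft_force: [-0.8, 0.2, -0.6]
width: 60.0
grasp_force: 0.0
t: 4.12
ee_pos: [530.8, -248.2, 158.8]
orientation: [2.217, 2.224, 0.001]
ft_force: [-0.2, 0.0, 0.4]
width: 30.3
grasp_force: 0.0
t: 4.37
ee_pos: [530.3, -248.0, 158.1]
orientation: [2.218, 2.224, 0.0]
ft_force: [-0.2, 0.3, 0.2]
width: 11.4
grasp_force: 0.0
```

The fingers closed on nothing. I'll look before moving again.

Run:
```python
from h import *
d=ctrl.get_image("wrist");S=ctrl.get_image("scene")
a=d["img"][:,:,::-1];b=cv2.resize(S["img"][100:230,150:323,::-1],(560,420),interpolation=cv2.INTER_CUBIC)
cv2.imwrite("pics/w2.png",cv2.resize(np.hstack([a,b]),(800,300)))
o=ctrl.get_obs();print(o["ee_pos"],o["width"],o["grasp_force"])
```

```text
[ 530.26585023 -248.00342506  157.95951363] 9.541112688019863 0.0
```

View pics/w2.png

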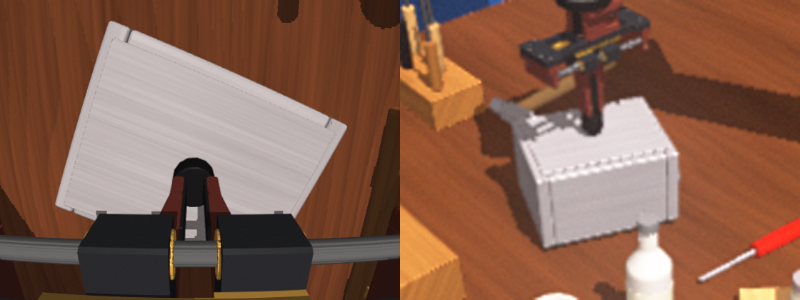

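Run:
```python
from h import *
for n in("wrist","scene","top"):
    d=ctrl.get_image(n)
    K=np.array([[d["fx"],0,d["cx"]],[0,d["fy"],d["cy"]],[0,0,1.]])
    P=np.array([[530,-248,141],[530,-248,160],[530,-248,165],[530,-248,215.]])
    print(n,cv2.projectPoints(P,cv2.Rodrigues(np.array(d["R"]))[0],np.array(d["t"],float),K,np.array([d["k1"],0,0,0.]))[0].reshape(-1,2).round(0).tolist())
    if n=="wrist": print(d["fx"],d["R"],d["t"]); cv2.imwrite("pics/w3.png",cv2.resize(d["img"][200:340,180:360,::-1],None,fx=4,fy=4))
    if n=="scene": cv2.imwrite("pics/s3.png",cv2.resize(d["img"][110:190,190:290,::-1],None,fx=7,fy=7,interpolation=cv2.INTER_CUBIC))
```

```text
wrist [[272.0, 243.0], [272.0, 257.0], [272.0, 261.0], [271.0, 318.0]]
372.0280298715719 [[ 9.99993935e-01  3.44906365e-03 -4.84635052e-04]
 [ 3.44353323e-03 -9.58186798e-01  2.86122706e-01]
 [ 5.22484516e-04 -2.86122640e-01 -9.58192863e-01]] [-529.64204165 -259.78950965  273.26794728]
scene [[233.0, 156.0], [233.0, 152.0], [233.0, 150.0], [232.0, 137.0]]
top [[352.0, 212.0], [353.0, 211.0], [353.0, 211.0], [355.0, 209.0]]
```

View pics/w3.png

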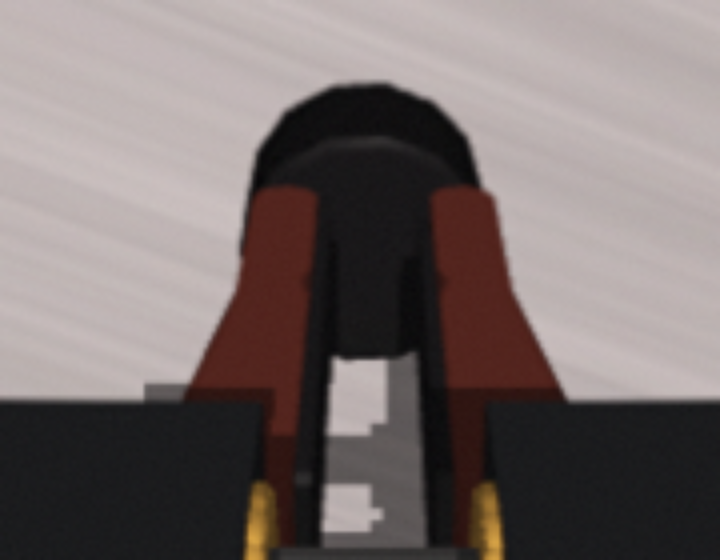

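View pics/s3.png

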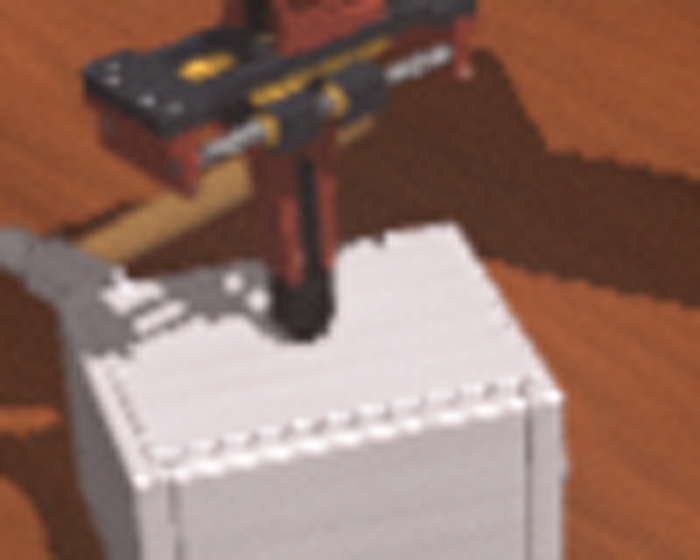

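The crops show the fingertips only at the knob's top, with the knob visible below and between them, so the fingers are shorter or higher than assumed. I'll open and descend in small steps, watching the force.

```bash
python3 jog.py '[[[0,0,0,0,0,0],[0,0,0,0,0,0],[0,0,0,0,0,0],[0,0,0,0,0,0],[0,0,0,0,0,0]]]' 60
python3 jog.py '[[[0,0,0,0,0,0],[0,0,0,0,0,0],[0,0,2,0,0,0],[0,0,2,0,0,0]]]'
python3 jog.py '[[[0,0,2,0,0,0],[0,0,2,0,0,0]]]'
```

```text
t: 5.03
ee_pos: [530.2, -248.0, 157.9]
orientation: [-2.218, -2.225, 0.0]
ft_force: [-0.6, -0.6, -0.8]
width: 39.7
grasp_force: 0.0
t: 5.37
ee_pos: [530.3, -248.0, 153.8]
orientation: [2.218, 2.225, 0.0]
ft_force: [0.0, 0.8, -0.1]
width: 59.8
grasp_force: 0.0
t: 5.53
ee_pos: [530.2, -247.9, 149.6]
orientation: [-2.218, -2.225, 0.0]
ft_force: [-0.1, 0.1, -0.5]
width: 60.2
grasp_force: 0.0
```

```bash
python3 jog.py '[[[0,0,2,0,0,0],[0,0,2,0,0,0]]]' | grep -E "ee|ft"
python3 jog.py '[[[0,0,2,0,0,0],[0,0,2,0,0,0]]]'| grep -E "ee|ft"
python3 - <<'E'
from h import *
d=ctrl.get_image("wrist");S=ctrl.get_image("scene")
a=cv2.resize(d["img"][190:340,160:380,::-1],(480,330));b=cv2.resize(S["img"][110:190,190:268,::-1],(320,330),interpolation=cv2.INTER_CUBIC)
cv2.imwrite("pics/w4.png",np.hstack([a,b]))
E
```

```text
ee_pos: [530.2, -247.9, 145.6]
ft_force: [-0.5, 0.7, -0.2]
ee_pos: [530.3, -247.9, 141.6]
ft_force: [-0.3, -0.4, 0.3]
```

View pics/w4.png

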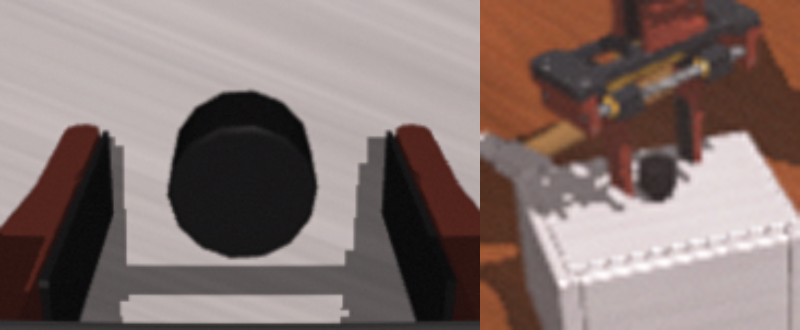

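```bash
python3 jog.py '[[[0,0,2,0,0,0],[0,0,2,0,0,0]]]' | grep -E "ee|ft"
python3 jog.py '[[[0,0,2,0,0,0],[0,0,2,0,0,0]]]'| grep -E "ee|ft"
python3 jog.py '[[[0,0,0,0,0,0],[0,0,0,0,0,0],[0,0,0,0,0,0],[0,0,0,0,0,0],[0,0,0,0,0,0]]]' 10
python3 jog.py '[[[0,0,0,0,0,0],[0,0,0,0,0,0]]]'
```

```text
ee_pos: [530.4, -248.0, 137.9]
ft_force: [-0.1, 0.4, 0.9]
ee_pos: [530.3, -247.9, 133.7]
ft_force: [-0.5, -0.4, -0.4]
t: 6.72
ee_pos: [530.1, -247.9, 133.9]
orientation: [-2.218, -2.225, 0.0]
ft_force: [0.6, 0.6, 1.5]
width: 31.3
grasp_force: 30.0
t: 6.88
ee_pos: [530.1, -247.9, 134.0]
orientation: [-2.218, -2.225, 0.0]
ft_force: [-1.3, 0.5, 2.1]
width: 31.3
grasp_force: 30.0
```

```bash
python3 jog.py '[[[0,0,-3,0,0,0],[0,0,-5,0,0,0],[0,0,-8,0,0,0],[0,0,-12,0,0,0],[0,0,-14,0,0,0]]]' | grep -E "ee|ft|wid"
python3 jog.py '[[[0,0,-18,0,0,0],[0,0,-18,0,0,0],[0,0,-18,0,0,0],[0,0,-14,0,0,0],[0,0,0,0,0,0]]]'
python3 - <<'E'
from h import *
T=ctrl.get_image("top")
for n,b,lo,hi,z in(("jar",(240,220,260,240),(0,0,100),(180,70,255),75),("bottle",(270,172,294,200),(0,0,120),(180,60,255),150)):
    for c in blobs(T,lo,hi,b)[:2]:print(n,plane(T,[cen(c)],z),cv2.contourArea(c))
for n,p,z in(("handle top",[231.0,251.0],94),("foot mid",[233.5,252.5],40)):
    P=plane(T,[p],z)[0];a=np.radians(140.55);v=P[:2]-[498.2,241.3];print(n,P,v@[np.cos(a),np.sin(a)],v@[-np.sin(a),np.cos(a)])
print(tool_delta([537.6,289.2,244]).round(1))
E
```

```text
ee_pos: [530.0, -247.8, 176.6]
ft_force: [0.1, 0.3, -3.9]
width: 31.2
t: 7.72
ee_pos: [532.1, -248.8, 248.2]
orientation: [2.214, 2.22, 0.003]
ft_force: [1.2, -0.4, -2.7]
width: 31.1
grasp_force: 30.0
jar [[479.19729636 128.5204398   75.        ]] 81.0
bottle [[632.05733215   9.71393097 150.        ]] 226.5
handle top [397.61200441 198.41223268  94.        ] 50.42089029777291 97.0311252314354
foot mid [393.45200205 194.87464785  40.        ] 51.385360610980065 102.40605994194016
[537.6   7.9   1.3]
```

```bash
python3 jog.py '[[[15,0,0,0,0,0],[30,0,0,0,0,0],[38,0,0,0,0,0],[38,1,0,0,0,0],[38,1,0,0,0,0]]]' | grep -E "ee|ft|wid"
python3 jog.py '[[[38,1,0,0,0,0],[38,1,0,0,0,0],[38,1,0,0,0,0],[38,1,0,0,0,0],[38,1,0,0,0,0]]]'| grep -E "ee|ft|wid"
python3 jog.py '[[[38,0,0,0,0,0],[38,0,0,0,0,0],[38,0,0,0,0,0],[30,0,0,0,0,0],[20,0,0,0,0,0]]]'| grep -E "ee|ft|wid"
python3 jog.py '[[[16,0,0,0,0,0.06],[10,0,0,0,0,0.08],[0,0,0,0,0,0.08],[0,0,0,0,0,0.078],[0,0,0,0,0,0]]]'
python3 - <<'E'
from h import *
T=ctrl.get_image("top");S=ctrl.get_image("scene");W=ctrl.get_image("wrist")
print(tool_delta([537.6,289.2,150]).round(1))
a=cv2.resize(T["img"][150:290,150:330,::-1],(400,311));b=cv2.resize(W["img"][:,:,::-1],(400,311))
cv2.imwrite("pics/w5.png",np.hstack([a,b]))
E
```

```text
ee_pos: [530.4, -86.7, 242.6]
ft_force: [1.2, -0.1, -4.1]
width: 31.5
ee_pos: [534.6, 103.5, 242.7]
ft_force: [1.0, 0.1, -4.2]
width: 31.2
ee_pos: [533.9, 268.4, 242.5]
ft_force: [-0.1, 0.4, -3.8]
width: 31.4
t: 9.43
ee_pos: [534.7, 291.5, 242.4]
orientation: [-2.525, -1.868, 0.004]
ft_force: [0.3, 1.0, -3.7]
width: 31.5
grasp_force: 30.0
[-1.   2.7 93.1]
```

View pics/w5.png

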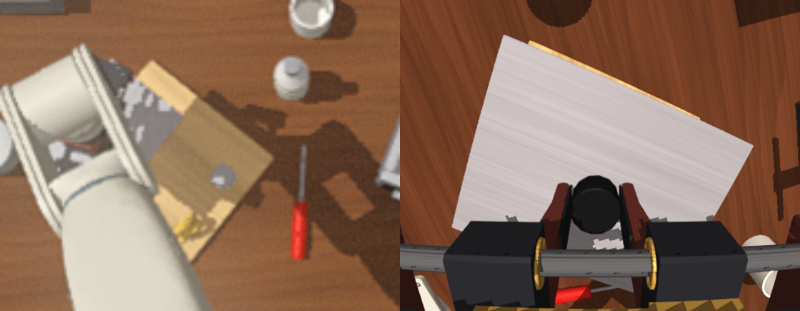

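The lid is held level over the board and parallel to its edges, with the jar and handle clear of it. Lowering.

```bash
python3 jog.py '[[[-1,2.7,15,0,0,0],[0,0,30,0,0,0],[0,0,35,0,0,0],[0,0,35,0,0,0],[0,0,25,0,0,0]]]' | grep -E "ee|ft|wid"
python3 jog.py '[[[0,0,20,0,0,0],[0,0,15,0,0,0],[0,0,12,0,0,0],[0,0,8,0,0,0],[0,0,5,0,0,0]]]' | grep -E "ee|ft|wid"
python3 jog.py '[[[0,0,2,0,0,0],[0,0,2,0,0,0],[0,0,0,0,0,0]]]' | grep -E "ee|ft|wid|t:"
python3 - <<'E'
from h import *
S=ctrl.get_image("scene")
q,P,e=None,None,None
print(tool_delta([537.6,289.2,32]).round(1), ctrl.get_obs()["ft_force"])
E
```

```text
ee_pos: [537.1, 288.4, 101.0]
ft_force: [0.2, 0.3, -4.3]
width: 31.6
ee_pos: [538.3, 289.2, 43.0]
ft_force: [-0.3, -0.9, -3.8]
width: 31.1
t: 10.67
ee_pos: [538.9, 289.5, 40.4]
ft_force: [-0.5, -0.0, -3.9]
width: 31.4
[-0.7 -1.2  8.5] [ 1.14647156  0.96165355 -3.41665446]
```

```bash
python3 jog.py '[[[0,0,2,0,0,0],[0,0,2,0,0,0]]]' | grep -E "ee|ft"
python3 jog.py '[[[0,0,1.5,0,0,0],[0,0,1.5,0,0,0]]]' | grep -E "ee|ft"
python3 jog.py '[[[0,0,1,0,0,0],[0,0,1,0,0,0]]]' | grep -E "ee|ft"
```

```text
ee_pos: [539.0, 289.6, 36.5]
ft_force: [0.1, -0.2, -3.3]
ee_pos: [538.6, 289.3, 32.9]
ft_force: [0.4, -0.7, -3.4]
ee_pos: [538.5, 289.3, 31.9]
ft_force: [-6.5, -2.5, 18.6]
```

```bash
python3 jog.py '[[[0,0,-0.5,0,0,0],[0,0,0,0,0,0]]]' | grep -E "ee|ft"
python3 jog.py '[[[0,0,0,0,0,0],[0,0,0,0,0,0],[0,0,0,0,0,0],[0,0,0,0,0,0],[0,0,0,0,0,0]]]' 60
python3 jog.py '[[[0,0,-15,0,0,0],[0,0,-30,0,0,0],[0,0,-35,0,0,0],[0,0,-35,0,0,0],[0,0,-35,0,0,0]]]' 
python3 jog.py '[[[-36,0,0,0,0,0],[-36,0,0,0,0,0],[-36,0,0,0,0,0],[-30,0,0,0,0,0],[-20,0,0,0,0,0]]]'|grep ee
python3 - <<'E'
from h import *
T=ctrl.get_image("top");W=ctrl.get_image("wrist")
a=cv2.resize(T["img"][150:290,150:330,::-1],(400,311));b=cv2.resize(W["img"][:,:,::-1],(400,311))
cv2.imwrite("pics/w6.png",np.hstack([a,b]))
cv2.imwrite("pics/w6full.png",W["img"][:,:,::-1])
E
```

```text
ee_pos: [538.6, 289.3, 32.0]
ft_force: [-2.6, -1.1, 4.6]
t: 11.8
ee_pos: [538.7, 289.4, 31.3]
orientation: [2.524, 1.871, 0.0]
ft_force: [-0.1, -0.3, -0.5]
width: 58.8
grasp_force: 0.0
t: 12.22
ee_pos: [538.2, 289.2, 182.7]
orientation: [-2.524, -1.871, 0.001]
ft_force: [0.7, 0.8, -0.3]
width: 60.0
grasp_force: 0.0
ee_pos: [491.3, 135.9, 181.4]
```

View pics/w6.png

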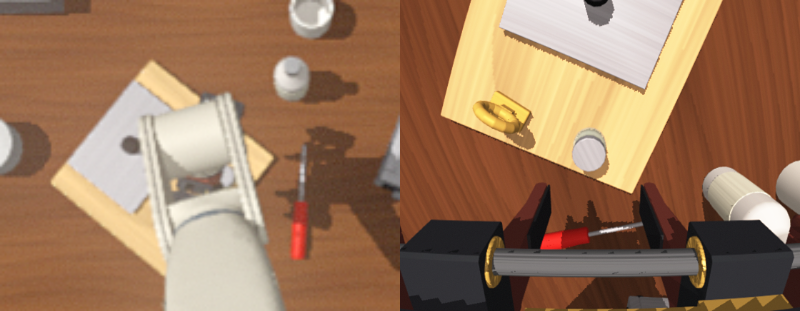

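The wrist view shows the lid flat on the board. The ring handle is at about (136,159) in full wrist pixels and the jar at (263,207), both clear of the lid. All views are used, so from here I measure by code. Next I put the wrist camera straight above the handle.

Run:
```python
from h import *
W=ctrl.get_image("wrist")
b=blobs(W,(15,135,70),(35,255,255),(80,100,220,230),100)
for c in b[:3]: print(cv2.contourArea(c),cv2.minAreaRect(c),plane(W,[cen(c)],50))
q,P,e=quad(W,(0,0,90),(180,40,255),(120,0,420,140),33)
print(P.round(0),e)
hp=plane(W,[cen(b[0])],50)[0]
o=ctrl.get_obs();M=Rot.from_rotvec(o["orientation"]).as_matrix()
print(M.round(2).tolist(),o["qpos"].round(2),tool_delta(np.r_[hp[:2]-81*M[:2,0],200]).round(1))
```

```text
3694.5 ((151.0177001953125, 161.76548767089844), (101.01969909667969, 49.380882263183594), 31.723602294921875) [[398.32230134 192.36776231  50.        ]]
[[419. 293.  33.]
 [491. 370.  33.]
 [632. 258.  33.]
 [567. 173.  33.]] [(np.float64(105.2), np.float64(47.1)), (np.float64(180.8), np.float64(-38.3)), (np.float64(107.9), np.float64(-127.6)), (np.float64(190.6), np.float64(140.8))]
[[0.29, 0.96, 0.0], [0.96, -0.29, 0.0], [0.0, 0.0, -1.0]] [0.25 0.29 1.9  0.   0.95 0.55] [ -56.  -106.2  -18.4]
```

```bash
python3 jog.py '[[[-15,-28,-8,0,0,0],[-17,-32,-10,0,0,0],[-14,-26,0,0,0,0],[-10,-20,0,0,0,0],[0,0,0,0,0,0]]]'|grep ee
python3 - <<'E'
from h import *
ctrl.get_image("top")
W=ctrl.get_image("wrist")
c0=-np.array(W["R"]).T@W["t"];print(c0.round(1))
cl=blobs(W,(15,135,70),(35,255,255),(0,0,560,330),100)
for c in cl[:3]:
    r=cv2.minAreaRect(c);print(cv2.contourArea(c),r,plane(W,[cen(c),r[0]],60).round(1).tolist())
    q=cv2.boxPoints(r);P=plane(W,q,60);e=np.diff(np.r_[P,P[:1]],axis=0)
    print([(np.linalg.norm(v).round(1),np.degrees(np.arctan2(v[1],v[0])).round(1)) for v in e])
b=cv2.boundingRect(cl[0]);x,y,w,h=b
hsv=cv2.cvtColor(W["img"],cv2.COLOR_RGB2HSV)
for r in range(y-2,y+h+2,3): print(r,"".join("#" if 15<=p[0]<=35 and p[1]>=135 and p[2]>150 else "o" if 15<=p[0]<=35 and p[1]>=135 else "." for p in hsv[r,x-2:x+w+2:2]))
E
```

```text
ee_pos: [371.3, 115.6, 199.1]
[397.  191.8 377.6]
3108.0 ((270.3829345703125, 103.73835754394531), (88.74431610107422, 52.61565399169922), 34.2868766784668) [[394.1, 188.6, 60.0], [393.5, 187.9, 60.0]]
[(np.float64(42.4), np.float64(37.0)), (np.float64(72.2), np.float64(-50.0)), (np.float64(43.7), np.float64(-140.5)), (np.float64(74.1), np.float64(129.0))]
1185.0 ((376.00848388671875, 32.85694122314453), (172.76712036132812, 10.485252380371094), 25.201122283935547) [[493.2, 216.4, 60.0], [491.1, 217.6, 60.0]]
[(np.float64(7.9), np.float64(47.5)), (np.float64(141.4), np.float64(-38.9)), (np.float64(8.4), np.float64(-128.8)), (np.float64(141.9), np.float64(140.9))]
701.5 ((372.2054443359375, 169.04794311523438), (50.40119934082031, 28.55240249633789), 24.443954467773438) [[465.8, 106.4, 60.0], [462.4, 110.0, 60.0]]
[(np.float64(24.4), np.float64(51.4)), (np.float64(45.2), np.float64(-40.0)), (np.float64(24.9), np.float64(-126.8)), (np.float64(46.0), np.float64(139.4))]
61 ..................................
64 .........###......................
67 ........#...##....................
70 .
[... 299 characters left out ...]

94 ...#########o###################..
97 ...#############################..
100 .....############################.
103 .......###o########o###########...
106 .......####oo########o##########..
109 .......#####o#o########ooooo##o...
112 ........###oooooo#########oooo....
115 .........###o.oo#########o##......
118 ..........###.o.##############....
121 ...........#ooo###...#########....
124 ...........##o#######..####.####..
127 .............o#########..#######..
130 .....#.........#################..
133 ........#........################.
136 ............#.....###############.
139 ....................############..
142 ...................#...#########..
145 ..........................##......
```

Run:
```python
from h import *
W=ctrl.get_image("wrist");np.save("w.npy",W["img"])
hsv=cv2.cvtColor(W["img"],cv2.COLOR_RGB2HSV)
for k,n in((1,"S"),(2,"V")):
    print(n)
    for r in range(58,152,4): print(r," ".join("%3d"%v for v in hsv[r,222:322:4,k]))
```

```text
S
58  91  91  84  90  98 101  93 116 112 111 114 112 110 103 109 108 107 100  93  94  97  98  95  95  98
62  94  90  86  95 100  98  97 115 110 113 112 112 107 104 110 105 104  97  93  96 101  93  97  93 101
66  94  87  88  98 102  98 100 139 152 130 113 110 102 107 106 106 101  97  95  97  97  97  97  95  98
70  93  85  93  99 108 163 143 133 134 129 147 112 106 110 107 106  99  94  97 101  92  98  92 100  95
74  88  85  94  98 164 154 151 159 147 134 134 135 130 107 110 105 100  95  98  99  96  99  93  98  95
78  86  88  98  98 170 158 146 141 146 161 136 137 132 146 108 104  98  99 100  96  99  93  98  95  95
82  85  91  99  99 158 174 155 144 140 143 153 154 138 138 137 119  95 101 101  96 100  93  99  92  96
86  86  94 100  96 137 160 176 163 149 130 136 149 163 142 137 135 147 102  99  98  96  96  97  94  92
90  91  98 100  92 140 141 155 173 172 159 147 131 144 153 158 140 139 137 119 101  92  98  96  94  89
94  94  99  97  95 139 144 175 175 175 174 166 154 137 151 160 167 143 143 139 125  94  98  97  95  85
98  98  98  95  99  97 139 174 175 172 171 175 174 162 164 161 158 1
[... 3173 characters left out ...]
 253 253 253 183 150 158 164 158 244 187 171 166 169 254 254 254 252 253 253
130 162  92  78  77  78 214 255 253 253 251 185 161 160 161 165 160 172 168 170 247 254 254 252 253 253
134 158 157 156 105  77  71  69 156 253 250 250 255 159 165 161 167 167 169 169 181 254 253 253 253 253
138 158 159 154 157 157 127  91  72  71  85 235 253 237 165 162 174 167 171 168 220 254 252 253 253 253
142 159 161 153 157 156 151 144 145  92  72  69  69 196 254 209 172 169 169 168 255 253 253 253 253 254
146 161 156 157 156 156 153 145 144 149 132 122  70  72  75 147 252 184 238 255 254 252 253 253 253 254
150 160 158 158 154 155 157 147 142 148 148 142 138 142  76  70  71  85 238 255 253 252 253 253 254 253
```

```bash
cat >> h.py <<'E'
def brass(W,box,z=60):
    x0,y0,x1,y1=box;hsv=cv2.cvtColor(W["img"],cv2.COLOR_RGB2HSV).astype(int);H,S,V=hsv[...,0],hsv[...,1],hsv[...,2]
    m=((H>14)&(H<36)&((S>142)|((S>122)&(V>225)))).astype(np.uint8);k=np.zeros_like(m);k[y0:y1,x0:x1]=m[y0:y1,x0:x1]
    k=cv2.morphologyEx(k,cv2.MORPH_CLOSE,np.ones((3,3)));k=cv2.morphologyEx(k,cv2.MORPH_OPEN,np.ones((5,5)))
    cs,_=cv2.findContours(k,cv2.RETR_EXTERNAL,cv2.CHAIN_APPROX_NONE);c=max(cs,key=cv2.contourArea)
    r=cv2.minAreaRect(c);P=plane(W,np.r_[cv2.boxPoints(r),[r[0]],[cen(c)]],z);e=np.diff(np.r_[P[:4],P[:1]],axis=0)
    print(cv2.contourArea(c),np.round(r[0],1),"rect c",P[4].round(1),"cen",P[5].round(1),[(np.linalg.norm(v).round(1),np.degrees(np.arctan2(v[1],v[0])).round(1)) for v in e])
    vx,vy,px,py=cv2.fitLine(np.argwhere(k)[:,::-1].astype(np.float32),cv2.DIST_L2,0,.01,.01).ravel()
    L=plane(W,[[px,py],[px+20*vx,py+20*vy]],z);d=L[1]-L[0];print("axis",np.degrees(np.arctan2(d[1],d[0])).round(1))
E
python3 - <<'E'
from h import *
W=ctrl.get_image("wrist")
brass(W,(226,56,312,126))
brass(W,(226,56,312,126),40)
print(tool_delta([393.5,190,199]).round(1))
E
```

```text
2069.0 [263.7  93.5] rect c [393.3 197.8  60. ] cen [394.5 198.2  60. ] [(np.float64(30.8), np.float64(37.6)), (np.float64(56.6), np.float64(-49.6)), (np.float64(31.4), np.float64(-140.5)), (np.float64(57.6), np.float64(129.7))]
axis -48.8
2069.0 [263.7  93.5] rect c [392.9 198.2  40. ] cen [394.2 198.6  40. ] [(np.float64(32.7), np.float64(37.6)), (np.float64(60.1), np.float64(-49.6)), (np.float64(33.4), np.float64(-140.5)), (np.float64(61.3), np.float64(129.7))]
axis -48.8
[75.4 -5.2  0.9]
```

```bash
python3 jog.py '[[[0,0,0,0,0,-0.125],[0,0,0,0,0,-0.125],[0,0,0,0,0,-0.125],[0,0,0,0,0,-0.125],[0,0,0,0,0,-0.125]]]' 50 |grep ee
python3 jog.py '[[[0,0,0,0,0,-0.125],[0,0,0,0,0,-0.125],[0,0,0,0,0,-0.125],[0,0,0,0,0,-0.007],[0,0,0,0,0,0]]]' |grep ee
python3 - <<'E'
from h import *
M=Rot.from_rotvec(ctrl.get_obs()["orientation"]).as_matrix()
print(np.degrees(np.arctan2(M[1,1],M[0,1])),tool_delta([393.7,198,120]).round(1))
E
```

```text
ee_pos: [376.4, 115.9, 199.4]
ee_pos: [375.9, 115.8, 199.3]
40.61432877290615 [50.8 67.  79.3]
```

```bash
python3 jog.py '[[[15,20,0,0,0,0],[18,23,0,0,0,0],[12,16,5,0,0,0],[6,8,20,0,0,0],[0,0,20,0,0,0]]]' |grep ee
python3 jog.py '[[[0,0,15,0,0,0],[0,0,10,0,0,0],[0,0,0,0,0,0],[0,0,0,0,0,0]]]' |grep -E "ee|ft"
python3 - <<'E'
from h import *
print(tool_delta([393.7,198,62]).round(1))
W=ctrl.get_image("wrist")
c0=-np.array(W["R"]).T@W["t"];print(c0.round(1))
try: brass(W,(170,120,380,330),60)
except Exception as e: print(e)
E
```

```text
ee_pos: [394.6, 200.5, 154.6]
ee_pos: [392.4, 197.9, 129.0]
ft_force: [0.5, 0.4, -0.1]
[-0.8  1.2 67. ]
[341.7 258.1 307. ]
5758.0 [304.3 181.3] rect c [393.2 230.2  60. ] cen [395.6 224.9  60. ] [(np.float64(108.2), np.float64(84.9)), (np.float64(54.2), np.float64(-2.6)), (np.float64(113.4), np.float64(-92.8)), (np.float64(58.8), np.float64(172.2))]
axis 90.1
```

```bash
python3 jog.py '[[[-0.8,1.2,12,0,0,0],[0,0,15,0,0,0],[0,0,12,0,0,0],[0,0,8,0,0,0]]]' |grep -E "ee|ft"
python3 jog.py '[[[0,0,6,0,0,0],[0,0,5,0,0,0],[0,0,5,0,0,0],[0,0,4,0,0,0]]]' |grep -E "ee|ft"
python3 jog.py '[[[0,0,0,0,0,0],[0,0,0,0,0,0],[0,0,0,0,0,0],[0,0,0,0,0,0],[0,0,0,0,0,0]]]' 4
python3 jog.py '[[[0,0,0,0,0,0],[0,0,0,0,0,0],[0,0,0,0,0,0]]]'
```

```text
ee_pos: [394.3, 198.1, 82.4]
ft_force: [-0.3, -0.5, -0.7]
ee_pos: [394.1, 198.1, 62.3]
ft_force: [0.5, -0.9, -0.0]
t: 16.12
ee_pos: [393.9, 198.0, 62.6]
orientation: [1.308, 2.856, 0.001]
ft_force: [0.2, 0.1, -0.2]
width: 20.1
grasp_force: 0.0
t: 16.37
ee_pos: [394.0, 198.1, 62.5]
orientation: [1.308, 2.856, 0.001]
ft_force: [1.3, 0.2, 0.4]
width: 11.4
grasp_force: 30.0
```

```bash
python3 jog.py '[[[0,0,-3,0,0,0],[0,0,-8,0,0,0],[0,0,-14,0,0,0],[0,0,-22,0,0,0],[0,0,-28,0,0,0]]]' |grep -E "ee|ft"
python3 jog.py '[[[0,0,-28,0,0,0],[0,0,-25,0,0,0],[0,0,-20,0,0,0],[0,0,0,0,0,-0.08],[0,0,0,0,0,-0.12]]]' |grep -E "ee|ft"
python3 jog.py '[[[0,0,0,0,0,-0.12],[0,0,0,0,0,-0.12],[0,0,0,0,0,-0.026],[0,0,0,0,0,0]]]'
python3 - <<'E'
from h import *
T=ctrl.get_image("top")
print([(cen(c),cv2.contourArea(c),plane(T,[cen(c)],90).round(1)) for c in blobs(T,(15,110,60),(35,255,255),(325,185,385,245),5)])
a=np.radians(-22.6);x=np.array([np.cos(a),np.sin(a)])
t=np.array([529.7,-247.2])+40*x;print(t,tool_delta(np.r_[t,212]).round(1))
M=Rot.from_rotvec(ctrl.get_obs()["orientation"]).as_matrix();print(np.degrees(np.arctan2(M[1,1],M[0,1])))
E
```

```text
ee_pos: [392.2, 197.2, 137.4]
ft_force: [0.6, -0.0, -3.3]
ee_pos: [394.2, 198.2, 212.4]
ft_force: [-0.0, 0.8, -4.1]
t: 17.53
ee_pos: [393.2, 197.7, 210.7]
orientation: [-0.612, -3.081, 0.0]
ft_force: [-0.4, 0.6, -3.4]
width: 11.3
grasp_force: 30.0
[([339.366391184573, 224.1212121212121], 60.5, array([[ 489.8, -207. ,   90. ]]))]
[ 566.62840868 -262.57181291] [-336.6 -358.6   -1.3]
67.43758556433943
```

```bash
python3 jog.py '[[[-13,-14,0,0,0,0],[-22,-23.5,0,0,0,0],[-28,-29.8,0,0,0,0],[-28,-29.8,0,0,0,0],[-28,-29.8,0,0,0,0]]]' |grep -E "ee|wid"
python3 jog.py '[[[-28,-29.8,0,0,0,0],[-28,-29.8,0,0,0,0],[-28,-29.8,0,0,0,0],[-28,-29.8,0,0,0,0],[-28,-29.8,0,0,0,0]]]' |grep -E "ee|wid"
python3 jog.py '[[[-28,-29.8,0,0,0,0],[-28,-29.8,0,0,0,0],[-14,-15,0,0,0,0],[-7.6,-8,0,0,0,0],[0,0,0,0,0,0]]]'
python3 - <<'E'
from h import *
print(tool_delta([566.6,-262.6,150]).round(1))
W=ctrl.get_image("wrist")
c0=-np.array(W["R"]).T@W["t"];print(c0.round(1))
for c in blobs(W,(15,120,60),(36,255,255),(0,0,560,330),80)[:5]: print(cv2.contourArea(c),np.round(cen(c)),cv2.boundingRect(c),plane(W,[cen(c)],85).round(1))
for c in blobs(W,(0,0,130),(180,40,255),(0,0,560,330),300)[:5]: print("grey",cv2.contourArea(c),cv2.boundingRect(c),plane(W,cv2.boxPoints(cv2.minAreaRect(c)),130).round(0).tolist())
E
```

```text
ee_pos: [455.1, 33.6, 210.6]
width: 11.0
ee_pos: [527.4, -158.2, 210.5]
width: 11.6
t: 18.83
ee_pos: [567.6, -263.8, 210.0]
orientation: [-0.618, -3.08, 0.0]
ft_force: [-1.3, 0.6, -2.2]
width: 11.5
grasp_force: 30.0
[ 1.4  0.7 60. ]
[ 495.5 -233.   388. ]
4265.5 [273. 242.] (249, 192, 50, 123) [[ 607.1 -279.5   85. ]]
1775.5 [301.  79.] (277, 55, 48, 49) [[ 490.4 -207.8   85. ]]
305.0 [545.  14.] (533, 0, 27, 31) [[513.1  -4.5  85. ]]
97.5 [  3. 182.] (0, 171, 10, 22) [[ 465.2 -478.8   85. ]]
grey 46653.5 (146, 0, 254, 285) [[405.0, -284.0, 130.0], [468.0, -134.0, 130.0], [662.0, -196.0, 130.0], [585.0, -379.0, 130.0]]
grey 3927.0 (494, 227, 66, 101) [[695.0, -141.0, 130.0], [643.0, -96.0, 130.0], [695.0, -47.0, 130.0], [755.0, -92.0, 130.0]]
grey 1180.0 (167, 264, 71, 21) [[576.0, -355.0, 130.0], [597.0, -305.0, 130.0], [612.0, -312.0, 130.0], [592.0, -363.0, 130.0]]
grey 708.5 (0, 180, 33, 43) [[478.0, -465.0, 130.0], [473.0, -427.0, 130.0], [490.0, -425.0, 130.0], [496.0, -463.0, 130.0]]
grey 526.5 (509, 122, 34, 52) [[602.0, -96.0, 130.0], [570.0, -77.0, 130.0], [582.0, -59.0, 130.0], [615.0, -78.0, 130.0]]
```

```bash
python3 jog.py '[[[1.4,0.7,8,0,0,0],[0,0,20,0,0,0],[0,0,20,0,0,0],[0,0,20,0,0,0],[0,0,15,0,0,0]]]' |grep -E "ee|ft"
python3 jog.py '[[[0,0,10,0,0,0],[0,0,8,0,0,0],[0,0,4,0,0,0],[0,0,2,0,0,0],[0,0,0,0,0,0]]]' |grep -E "ee|ft"
python3 jog.py '[[[0,0,1.5,0,0,0],[0,0,1.5,0,0,0]]]' |grep -E "ee|ft"
```

```text
ee_pos: [565.0, -258.2, 125.6]
ft_force: [0.2, -0.1, -2.9]
ee_pos: [566.6, -260.7, 103.6]
ft_force: [-0.1, -0.3, -2.9]
ee_pos: [567.0, -261.2, 101.2]
ft_force: [0.2, -0.2, -2.9]
```

```bash
python3 jog.py '[[[0,0,1,0,0,0],[0,0,1,0,0,0]]]' |grep -E "ee|ft"
python3 jog.py '[[[0,0,0.8,0,0,0],[0,0,0.8,0,0,0]]]' |grep -E "ee|ft"
```

```text
ee_pos: [566.6, -261.1, 98.7]
ft_force: [-0.7, -0.8, -2.2]
ee_pos: [566.7, -261.0, 97.5]
ft_force: [-2.5, 2.6, 10.3]
```

Contact with the tank floor at the expected height. Releasing and retreating.

```bash
python3 jog.py '[[[0,0,-0.3,0,0,0],[0,0,0,0,0,0],[0,0,0,0,0,0],[0,0,0,0,0,0],[0,0,0,0,0,0]]]' 32
python3 jog.py '[[[0,0,0,0,0,0],[0,0,-5,0,0,0],[0,0,-12,0,0,0],[0,0,-25,0,0,0],[0,0,-30,0,0,0]]]'
python3 jog.py '[[[0,0,-30,0,0,0],[0,0,-30,0,0,0],[0,0,-15,0,0,0],[0,0,0,0,0,0],[0,0,0,0,0,0]]]'
python3 - <<'E'
from h import *
W=ctrl.get_image("wrist")
for c in blobs(W,(15,120,60),(36,255,255),(100,0,460,330),80)[:5]: print(cv2.contourArea(c),np.round(cen(c)),cv2.minAreaRect(c),plane(W,[cen(c)],95).round(1))
E
```

```text
t: 20.63
ee_pos: [566.5, -261.0, 97.1]
orientation: [0.613, 3.081, -0.0]
ft_force: [-0.3, -0.6, 0.2]
width: 31.9
grasp_force: 0.0
t: 21.05
ee_pos: [565.4, -260.4, 169.2]
orientation: [-0.612, -3.078, -0.001]
ft_force: [0.6, -1.2, -0.4]
width: 31.9
grasp_force: 0.0
t: 21.47
ee_pos: [566.9, -261.1, 245.7]
orientation: [0.613, 3.079, -0.001]
ft_force: [0.3, 0.8, 0.3]
width: 32.2
grasp_force: 0.0
1549.5 [273. 182.] ((273.55255126953125, 186.36550903320312), (65.27277374267578, 29.837078094482422), 88.72696685791016) [[ 562.9 -258.9   95. ]]
1401.5 [295.  83.] ((295.0, 82.5), (43.0, 42.0), 90.0) [[ 490.6 -208.6   95. ]]
84.5 [196. 325.] ((196.0, 324.5), (9.0, 12.0), 90.0) [[ 672.1 -390.    95. ]]
84.0 [350. 325.] ((350.0, 324.5), (9.0, 12.0), 90.0) [[ 732.9 -243.2   95. ]]
```

Run:
```python
from h import *
T=ctrl.get_image("top")
q,P,e=quad(T,(0,0,120),(180,45,255),(165,165,282,285),33);a=np.radians(140.55)
v=P[:,:2]-[498.2,241.3];print((v@np.array([[np.cos(a),-np.sin(a)],[np.sin(a),np.cos(a)]])).round(0),e)
ctrl.close_job()
```

```text
[[  92. -136.]
 [ -95. -138.]
 [ -94.   11.]
 [  92.   12.]] [(np.float64(187.0), np.float64(-38.7)), (np.float64(149.4), np.float64(-129.7)), (np.float64(185.5), np.float64(140.8)), (np.float64(147.9), np.float64(50.9))]
the job is handed in; nothing more can be done
```

The job is handed in at about 21.5 s: the lid lies on the board with every measured corner inside its edges, and the brass handle was released in the tank at floor contact, well clear of the door knob; no verdict was shown.

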